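# Slide the sample shelf home and bolt it

### The arm

A 6-joint arm with a two-finger parallel gripper is mounted at the origin on the work surface. World frame = base frame: x ahead of the robot, y to its left, z up, the work surface at z = 0. Lengths are in mm, angles in rad, forces in N, time in s.
With the tool pointing down it reaches from about 275 to 750 mm from the base axis. Payload 10.2 kg.
Tool frame: the origin (TCP) lies midway between the tips of the shut fingers; the grasp point (between the pads) lies bot.grip_point_offset behind it (bot.grip_point_offset is the distance from the TCP to the grasp point, in mm); z points along the fingers, y is the direction in which the jaws open and shut (so a half turn about z gives the same grasp; the last joint's range is limited). The gripper opens to 88 mm and grips with 3 to 60 N. Pads are 18 mm wide; open, the fingers measure 123 mm over their backs; the gripper's body (75 mm by 187 mm) begins 45 mm behind the grasp point.
Start: joints at [1.064, 0.313, 1.498, -0, 1.331, -0.223], TCP at [147.016, 504.002, 238.72] pointing down, gripper open.
Joint ranges: [-2.94, 2.94], [-0.97, 2.17], [0.19, 2.56], [-1.23, 4.37], [0.02, 3.11], [-2.88, 2.88]. Speed limits (rad/s): [2.39, 2.39, 3.01, 3.14, 3.14, 3.14].

### API

Orientations are given as a unit quaternion [x, y, z, w].
In Python, from bench import bot gives the robot as it stands.
- The arm moves only by the tool apply_moves, never from a script. Its argument "targets" is a list that holds one entry, the list of rows, each a list of 6 numbers: the shift along the tool's x, y, z in mm, then the turn, a rotation vector about the tool's x, y, z in rad. A call has 1 to 12 rows; each row is the pose to reach, as a shift and turn from the pose commanded when the call began, along the tool's axes at that moment; what a row does not reach only later rows make up. A row lasts 1/8 s, in which the tool goes at most 62.5 mm and 10.7 degrees, less where a joint would pass 70% of its speed; a pose out of reach is approached as far as the arm can. A call with a gripper value outside its range is refused whole. "claw" is the finger opening in mm, from 0 to 88.1, set as the call begins (left out, the last holds). The fingers move at their own pace and stop on an object; "grip_force" is the grip in N (left out, the last holds). Time passes only in rows, so rows that repeat a pose let the fingers close. It gives the time, the measured TCP pose, the force and the opening at its end, in the units of the state.
- bot.read_state(): the state, without advancing time (a new reading comes with each control period).
- bot.get_image(name): name is "scene" or "top" or "wrist"; returns a dict with "frame" (420x560x3 uint8, red, green, blue), "fovy" (degrees; the focal length in pixels is half the picture's height over the tangent of half this angle, whatever the lens; pixels are square), "cx", "cy" (the principal point, pixels), "camera_from_world" (4x4, takes a point from world to camera coordinates). Camera axes: x right, y down, z forward; pixel columns grow to the right and rows downward; lengths in mm; the calibration is good to about 2 mm. A picture is of the moment at which its call begins. There is no depth.
- bot.close_job(): hands the job in, once; it reports no verdict.
The state is a dict: "time_s": time; "q": joint angles; "qvel": joint speeds; "tau": joint torques, N m; "position": TCP position; "tcp_rot": TCP orientation; "wrist_force": force on the tool from outside, world axes, zero at the start; "ft_torque": the same for the moment, N m; "finger_gap": finger opening in mm.
Only numpy, scipy, OpenCV 4.12 (cv2) and the standard library are available. Lean on these libraries where they do the work, as an engineer would, in place of code of your own. Each camera call takes 0.05 s, during which the arm holds its last target.

### The job

Push the white shelf board with a fingertip gently along its rails, away from its blue front strip, until you feel it drop level into the locating notches; then gently push the red post so that the bolt slides all the way across over the board's edge. Nothing is to be gripped or lifted: the two jars ride along upright on the board, the other glassware is left alone, and at the end the hand is clear of everything.

Things in the scene. Friction and masses are not known exactly. Their poses are not given: they have to be found in the camera images.
- rack: Fixed grey rack, 290 mm long (x, the sliding direction), 286 mm wide (y), turned up to 20 degrees. Origin on the bench below the home place of the board's centre; +x along the rails away from the robot, +y to the bolt's side. It spans x = -170 to 120 mm. Side fences 16 mm thick, tops at 48 mm (1.5 mm play each side of the board); a 50 mm high end stop 35 mm beyond the board's home.
- notch (a point): One of the four locating notches in the black rails (the far one on the bolt's side): centre of its floor, 22 mm above the bench. Notches are 24 mm long along x, 8 mm deep below the rail tops, which are 30 mm above the bench. Feet dropped in have 3 mm play either way along x.
- mark (a point): Small red mark on top of the fence on the bolt's side (its twin is on the other fence), 48 mm above the bench: the blue strip stands level with the marks (70 mm to the near side of the rack's origin) when the board is home.
- board: Loose white board, 150 x 250 x 14 mm (x along the rails), 0.5 to 0.8 kg (2 to 4 N to slide with its jars), on four feet 18 mm long, 10 mm high. Origin: centre, under the feet; top 24 mm above it. Axes as the rack's. On the rails its origin is 30 mm above the bench, 50 to 85 mm short of home; home it is over the rack's origin and 22 mm above the bench: all feet drop together and it stops.
- board_face (a point): The place to push, in the rack's +x: middle of the near (-x) face of the blue strip, 38 mm above the board's origin and 75 mm from its centre. The strip is 10 mm thick, as wide as the board, and its top is 52 mm above the board's origin (28 mm above the white top).
- bolt (a joint): Travel of the steel bolt in m: 0 to 0.008 at the start (drawn back), 0.045 fully across (end stop), growing as it moves in the rack's -y. Takes about 1.5 N and stays where left. Its bar, 22 mm wide, 8 mm thick, underside 49 mm above the bench, passes 3 mm over the board when that is home, and hits the board's edge if it is not.
- bolt_knob (a point): Centre of the top, 93 mm above the bench, of the red upright post on the bolt: 16 mm diameter, 36 mm tall, bar top at its foot 57 mm. At x = -20 mm and y = 165 mm minus the bolt's travel in the rack's frame. Push it in the rack's -y from its outer (+y) side, where nothing is higher than the bar and its guides (57 mm).
- jar_amber: Loose closed amber jar with a black cap, 46 mm diameter, 52 mm tall, 0.12 kg, standing on the board's far half, on its +y side. Origin: centre of its underside.
- jar_white: Loose closed white jar with a blue cap, 46 mm diameter, 52 mm tall, 0.12 kg, standing on the board's far half, on its -y side. Origin: centre of its underside.
- flask: Bystander: stoppered clear flask, 72 mm diameter, 129 mm tall, standing just outside the rack's -y side. Origin: centre of its underside.
- beaker: Bystander: clear beaker, 60 mm diameter at the rim, 75 mm tall, standing just outside the rack's +y side, farther from the robot than the bolt. Origin: centre of its underside.
- bottle0: Bystander: dark green wine bottle with a light blue neck, 74 mm diameter, 293 mm tall, standing to the right of the rack. Origin: centre of its underside.
- bottle1: Bystander: dark green wine bottle without neck colour, 74 mm diameter, 293 mm tall, standing to the right of the rack. Origin: centre of its underside.
- bottle2: Bystander: dark green wine bottle with a light blue neck, 74 mm diameter, 293 mm tall, standing to the right of the rack. Origin: centre of its underside.

How it is judged (in metres and radians):
On the way, in this order (a step that is already met when the one before it is completed fails the run):
1. the board has dropped level into its notches, with the bolt still drawn back (z of board in the frame of rack between 0.0175 and 0.0265 m and x of board in the frame of rack between -0.007 and 0.007 m and angle between board's own z axis and vertical below 0.04 rad and value of joint bolt below 0.018 m), for 0.2 s.
2. the bolt is across over the board (z of board in the frame of rack between 0.0175 and 0.0265 m and x of board in the frame of rack between -0.007 and 0.007 m and angle between board's own z axis and vertical below 0.04 rad and value of joint bolt above 0.04 m), for 0.2 s.
At the end, for the whole second after the job is handed in: The board lies level (within 0.04 rad) in its notches: its origin within 7 mm of home along the rails and 17.5 to 26.5 mm above the bench (home: 22 mm); the bolt is at least 40 mm across; both jars stand upright (within 0.2 rad) on the board; everything is at rest (all of step 2 and linear speed of board below 0.01 m/s and angle between each of jar_amber, jar_white's own z axis and vertical below 0.2 rad and z of jar_amber in the frame of board between 0.018 and 0.03 m and z of jar_white in the frame of board between 0.018 and 0.03 m); the robot touches nothing.
It fails at once if the board or the bolt is shoved hard instead of gently (over 45 N) (contact force between the fingers and board above 45 N or contact force between the fingers and bolt_c1 above 45 N).
It fails at once if the board is lifted (more than 10 mm above the rails) or tipped (more than 0.15 rad) (z of board in the frame of rack above 0.04 m or angle between board's own z axis and vertical above 0.15 rad).
It fails at once if a jar is tipped over or lifted off the board (angle between any of jar_amber, jar_white's own z axis and vertical above 0.5 rad or z of any of jar_amber, jar_white in the frame of board above 0.04 m).
It fails at once if a bystander is moved more than 20 mm or tipped (distance of any of flask, beaker, bottle0, bottle1, bottle2 from where it was at the start of the episode above 0.02 m or angle between any of flask, beaker, bottle0, bottle1, bottle2's own z axis and vertical above 0.3 rad).
It also fails if it takes over 48 s, if anything falls off the work surface, if the arm or the gripper's body presses on something with over 40 N, if the wrist force passes 120 N, or if a joint passes its speed limit or range.

## Working session

There is one attempt and no reset: what is moved stays moved. The work goes in short steps, Python scripts to look and compute and a tool call to move; the robot and the scene stay as the last step left them, time stands still between calls to the robot, and variables do not carry over. Pictures are saved under pics/ and viewed, and the job is handed in when it is done.

Besides the shell and the picture viewer there is one more tool, called after "Request:" as name([rows], argument=value, ...), one row to a line, values as JSON. apply_moves: Moves the arm, as the interface text tells. Its arguments: {"type":"object","properties":{"targets":{"type":"array","items":{"type":"array","items":{"type":"array","items":{"type":"number"}}}},"claw":{"type":"number"},"grip_force":{"type":"number"}},"required":["targets"]}

```bash
ls; mkdir -p pics
cat > h.py <<'E'
import numpy as np, cv2
from bench import bot
def snap(name,fn):
    d=bot.get_image(name); cv2.imwrite('pics/'+fn,cv2.cvtColor(d['frame'],cv2.COLOR_RGB2BGR))
    np.savez('pics/'+fn[:-4]+'.npz',**{k:np.array(v) for k,v in d.items()}); return d
def load(fn):
    d=dict(np.load('pics/'+fn+'.npz')); return d
def ray(d,u,v):
    f=d['frame'].shape[0]/2/np.tan(np.radians(float(d['fovy']))/2)
    M=d['camera_from_world'];R=M[:3,:3];t=M[:3,3]
    c=-R.T@t; w=R.T@np.array([(u-d['cx'])/f,(v-d['cy'])/f,1]); return c,w/np.linalg.norm(w)
def onz(d,u,v,z):
    c,w=ray(d,u,v); return c+w*(z-c[2])/w[2]
def proj(d,p):
    f=d['frame'].shape[0]/2/np.tan(np.radians(float(d['fovy']))/2)
    M=d['camera_from_world'];q=M[:3,:3]@np.array(p)+M[:3,3]
    return f*q[0]/q[2]+float(d['cx']),f*q[1]/q[2]+float(d['cy'])
E
python3 - <<'E'
from h import *
print(bot.read_state(), bot.grip_point_offset)
for n in ['scene','top','wrist']:
    d=snap(n,n+'0.png'); print(n,d['fovy'],d['cx'],d['cy'],ray(d,d['cx'],d['cy']))
E
```

```text
pics
{'time_s': 0.0, 'q': array([ 1.06357580e+00,  3.13437853e-01,  1.49842826e+00, -4.06632988e-05,
        1.33099425e+00, -2.23427791e-01]), 'qvel': array([ 0.00059503, -0.00029345, -0.00085135,  0.00195211, -0.00021002,
        0.00138848]), 'tau': array([ 1.32933230e-03, -4.02214801e+01, -2.52270234e+01,  6.94914605e-02,
        3.52791371e-02, -9.18181354e-05]), 'position': array([146.9123204 , 503.76980155, 238.17060666]), 'tcp_rot': array([ 1.41415855e-01,  9.89950076e-01, -5.99079484e-04, -2.08002069e-04]), 'wrist_force': array([ 0.90924707,  0.45475893, -0.16361613]), 'ft_torque': array([ 0.01390254,  0.03644393, -0.0111072 ]), 'finger_gap': 88.50739794423922} 18.700000000000003
scene 46.680264132775406 276.0561242192904 210.85129193112826 (array([1701.80490017, -386.55000065,  843.68432336]), array([-0.80642477,  0.19221602, -0.55922454]))
top 54.44192232898437 288.826578041415 201.49217043145345 (array([ 435.50483335, -145.32513731, 1066.43082417]), array([ 0.17324866,  0.00368559, -0.98487122]))
wrist 65.84319230427364 277.3704493820639 210.38771096614585 (array([ 80.66121113, 523.64810052, 383.92471928]), array([ 0.26045523, -0.07486947, -0.96257864]))
```

View pics/scene0.png

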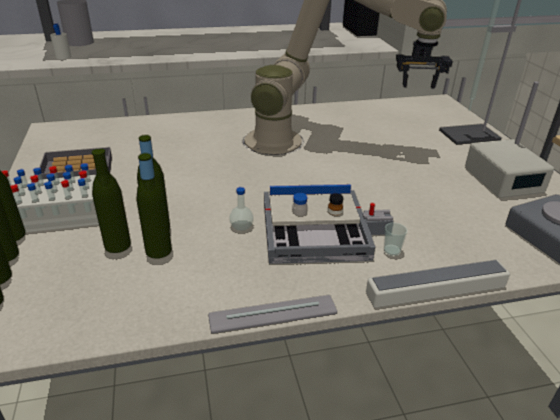

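View pics/top0.png

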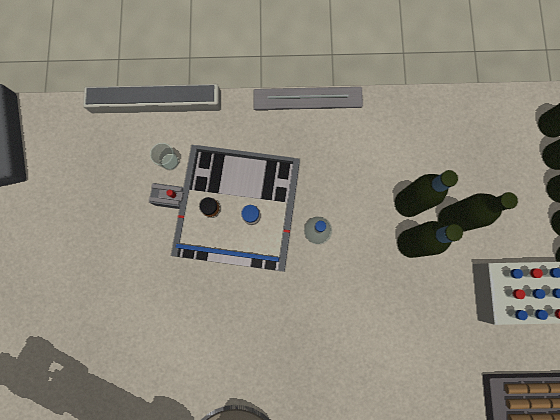

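View pics/wrist0.png

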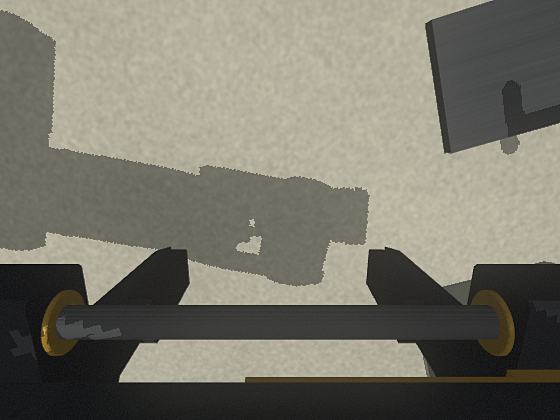

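The top view shows the rack turned slightly: red marks near (181,216) and (287,230), the blue strip from (178,246) to (279,262), the red post at (170,193), the beaker at (165,156) and the flask at (318,229). I'll measure these with colour masks.

Run:
```python
from h import *
d=load('top0'); im=d['frame'].astype(int); r,g,b=im[...,0],im[...,1],im[...,2]
def blobs(m,lo=3):
    n,l,s,c=cv2.connectedComponentsWithStats(m.astype(np.uint8),connectivity=8)
    return [(c[i].round(2),s[i].tolist(),l==i) for i in range(1,n) if s[i][4]>=lo]
roi=np.zeros(r.shape,bool); roi[130:290,140:340]=1
for c,s,_ in blobs(roi&(r>120)&(g<80)&(b<80)): print('red',c,s)
B=blobs(roi&(b>r+50)&(b>100),20)
for c,s,_ in B: print('blue',c,s)
for c,s,_ in blobs(roi&(b>r+50)&(b>100),20):
  pass
big=cv2.resize(d['frame'][135:280,140:340],(800,580),interpolation=cv2.INTER_CUBIC); cv2.imwrite('pics/topz.png',big[...,::-1])
d=load('scene0'); cv2.imwrite('pics/scz.png',cv2.resize(d['frame'][175:275,220:420],(800,400),interpolation=cv2.INTER_CUBIC)[...,::-1])
```

```text
red [168.96 192.19] [166, 190, 6, 6, 26]
red [180.25 216.12] [178, 215, 6, 3, 16]
red [286.46 230.77] [284, 230, 6, 3, 13]
blue [249.57 212.86] [242, 205, 16, 17, 218]
blue [320.3  225.58] [315, 221, 11, 10, 88]
blue [226.63 252.1 ] [176, 244, 103, 17, 396]
```

View pics/topz.png

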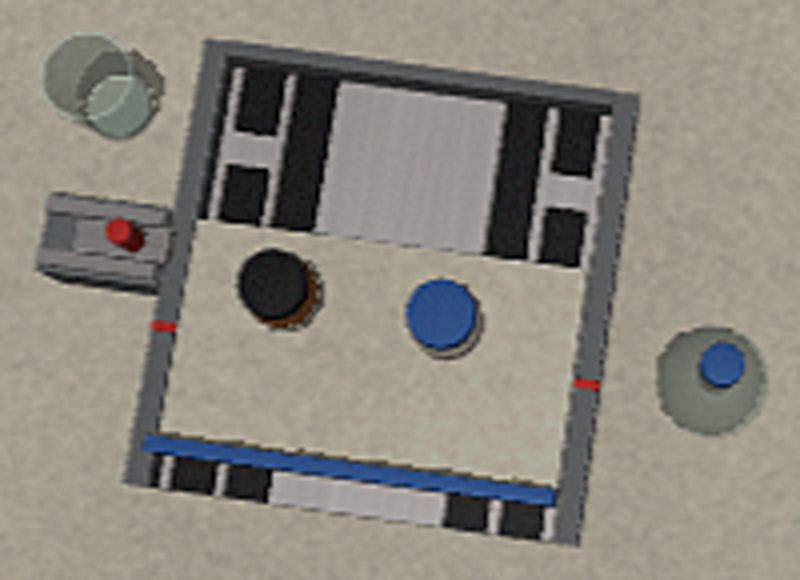

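View pics/scz.png

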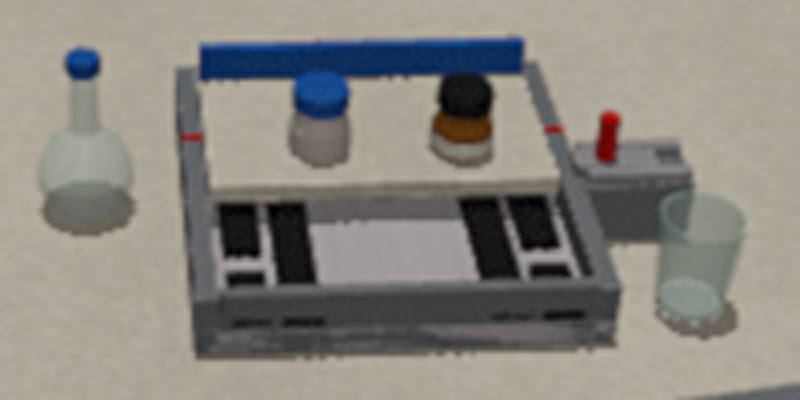

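```bash
cat >> h.py <<'E'
def rackframe():
    d=load('top0')
    m1=onz(d,180.25,216.12,48)[:2]; m2=onz(d,286.46,230.77,48)[:2]
    y=(m1-m2); L=np.linalg.norm(y); y/=L; x=np.array([y[1],-y[0]])
    return (m1+m2)/2+70*x, x,y,L
E
python3 - <<'E'
from h import *
o,x,y,L=rackframe(); print('origin',o,'x',x,'y',y,L,np.degrees(np.arctan2(x[1],x[0])))
d=load('top0')
tr=lambda p:np.round([(p[:2]-o)@x,(p[:2]-o)@y],1)
im=d['frame'].astype(int); r,g,b=im[...,0],im[...,1],im[...,2]
m=((b>r+50)&(b>100)); m[:240]=0;m[:,:170]=0;m[:,285:]=0;m[270:]=0
c=cv2.minAreaRect(np.argwhere(m)[:,::-1].astype(np.float32)); bx=cv2.boxPoints(c);print(bx)
for q in bx: print('strip',tr(onz(d,*q,82)))
print('knob',tr(onz(d,168.96,192.19,93)))
for u,v in [(140+278/4,135+283/4),(140+442/4,135+313/4)]: print('jar',tr(onz(d,u,v,106)))
for u,v in [(192,145),(299,158),(285,271),(172,255.5)]: print('rackcorner',tr(onz(d,u,v,48)))
print('beaker base',onz(d,140+120/4,135+107/4,0),tr(onz(d,140+120/4,135+107/4,0)))
print('flask',tr(onz(d,320.3,225.6,125)))
ds=load('scene0');
im=ds['frame'].astype(int); r,g,b=im[...,0],im[...,1],im[...,2]
n,l,s,c=cv2.connectedComponentsWithStats(((r>120)&(g<80)&(b<80)).astype(np.uint8))
for i in range(1,n):
  if 250<c[i][0]<400 and s[i][4]>2: print(c[i],s[i])
print('marks proj in scene',[proj(ds,[*(o-70*x+k*133*y),48]) for k in (1,-1)],'strip back')
print('knob proj', proj(ds,[*(onz(d,168.96,192.19,93)[:2]),93]))
for k in range(3): print([proj(d,[*(o+[120,120,-170][k]*x+143*y),48])])
R=bot.read_state();print(R['tcp_rot'])
E
```

```text
origin [630.72959587 -11.56087561] x [ 0.98767936 -0.15649119] y [0.15649119 0.98767936] 270.48146245812615 -9.003290442372487
[[175.56921 247.18126]
 [176.09006 243.33513]
 [278.115   257.151  ]
 [277.59415 260.99713]]
strip [-149.2  122.6]
strip [-139.9  123.1]
strip [-138.8 -125.2]
strip [-148.  -125.2]
knob [-20.4 160.2]
jar [-41.6  53.5]
jar [-46.1 -46.3]
rackcorner [117.9 139.1]
rackcorner [ 120.9 -141.2]
rackcorner [-168.7 -145.4]
rackcorner [-169.8  137.5]
beaker base [738.71387151 177.87364139   0.        ] [ 77. 204.]
flask [ -55.1 -213.3]
[372.16666667 204.08333333] [370 203   5   3  12]
[357.83333333 206.66666667] [356 206   4   2   6]
[267.77777778 208.55555556] [266 208   5   2   9]
marks proj in scene [(np.float64(358.1002658942535), np.float64(207.07665643378667)), (np.float64(268.7596711941318), np.float64(209.0104174240776))] strip back
knob proj (np.float64(372.87474775417513), np.float64(203.32724464905564))
[(np.float64(190.68672697453405), np.float64(144.0203260760262))]
[(np.float64(190.68672697453405), np.float64(144.0203260760262))]
[(np.float64(169.7992944704348), np.float64(255.27345402960148))]
[ 1.41413982e-01  9.89950426e-01 -4.59496000e-04 -1.66849127e-04]
```

```bash
cat >> h.py <<'E'
from scipy.spatial.transform import Rotation as Rn
def plan(rx,ry,z,cur=None):
    """rack coords target -> shift in tool frame, turn"""
    o,x,y,L=rackframe(); s=bot.read_state()
    p=s['position'] if cur is None else np.array(cur); R=Rn.from_quat(s['tcp_rot'])
    T=Rn.from_matrix(np.c_[[-x[0],-x[1],0],[y[0],y[1],0],[0,0,-1]])
    t=np.array([*(o+rx*x+ry*y),z])
    return R.inv().apply(t-p).round(1),(R.inv()*T).as_rotvec().round(4),t
def where():
    o,x,y,L=rackframe(); s=bot.read_state(); p=s['position']
    return dict(t=s['time_s'],rx=(p[:2]-o)@x,ry=(p[:2]-o)@y,z=p[2],F=[s['wrist_force'][:2]@x,s['wrist_force'][:2]@y,s['wrist_force'][2]],yaw=plan(0,0,0)[1],gap=s['finger_gap'])
E
python3 - <<'E'
from h import *
print(plan(-195,0,150,[147.016,504.002,238.72]))
E
```

```text
(array([-415.3, -384.1,   89. ]), array([-0.0009, -0.0003, -0.1266]), array([438.13212163,  18.95490581, 150.        ]))
```

Request:
apply_moves([
  [[-20,-18,5,0,0,-0.01],[-60,-55,14,0,0,-0.03],[-100,-92,22,0,0,-0.05],[-140,-129,30,0,0,-0.07],[-180,-166,39,0,0,-0.09],[-220,-203,47,0,0,-0.11],[-260,-240,56,0,0,-0.127],[-300,-277,64,0,0,-0.127],[-340,-314,73,0,0,-0.127],[-380,-351,81,0,0,-0.127],[-415,-384,89,0,0,-0.127],[-415,-384,89,0,0,-0.127]],
], claw=0)

```text
time_s: 1.65
position: [438.5, 17.1, 149.0]
tcp_rot: [0.08, 0.997, 0.0, -0.001]
wrist_force: [0.6, 0.2, 0.0]
finger_gap: 0.3
```

Run:
```python
from h import *
print(where()); print(plan(-190,0,62)); snap('wrist','w1.png'); snap('top','t1.png'); print(where())
```

```text
{'t': 1.65, 'rx': np.float64(-194.30090649049316), 'ry': np.float64(-1.7766066741676667), 'z': np.float64(148.9933052390287), 'F': [np.float64(0.5756988047556376), np.float64(0.27705461284276184), np.float64(0.0013904505090982125)], 'yaw': array([-0.0001, -0.0011, -0.0034]), 'gap': 0.2603909067373934}
(array([-4.4,  1.8, 87. ]), array([-0.0001, -0.0011, -0.0034]), array([443.07051841,  18.17244988,  62.        ]))
{'t': 1.75, 'rx': np.float64(-195.7204852719167), 'ry': np.float64(0.34252700204666414), 'z': np.float64(149.50400050964654), 'F': [np.float64(-0.35784817235968036), np.float64(-0.31154142111207384), np.float64(0.06694377083700641)], 'yaw': array([ 0.0003, -0.001 , -0.0004]), 'gap': 0.6971613638177008}
```

View pics/w1.png

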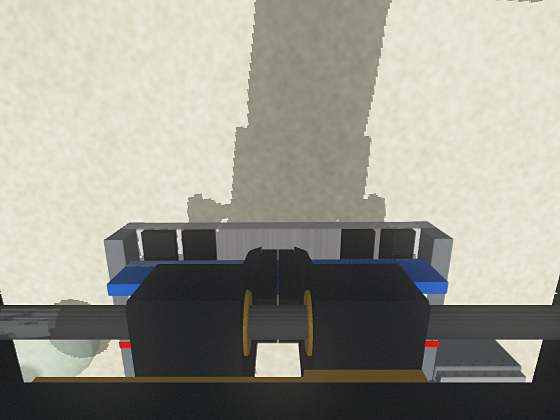

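View pics/t1.png

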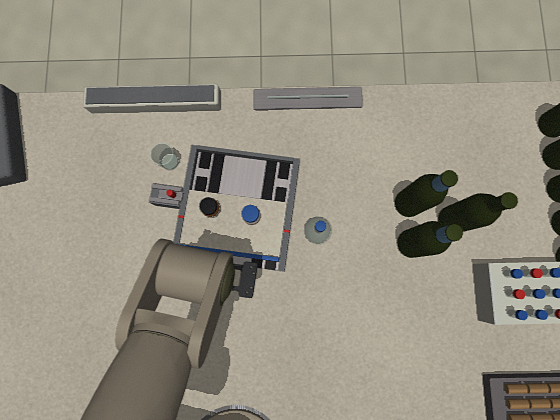

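The fingers are shut and centred on the strip: fingertips at column 277, strip from 108 to 447. Now I'll lower the hand and approach the strip.

Request:
apply_moves([
  [[0,0,15,0,0,0],[0,0,45,0,0,0],[-2,0,72,0,0,0],[-5,0,87,0,0,0],[-9,0,87,0,0,0],[-13,0,87,0,0,0],[-17,0,87,0,0,0],[-20,0,87,0,0,0],[-20,0,87,0,0,0]],
])

```text
time_s: 2.88
position: [457.9, 16.0, 62.9]
tcp_rot: [0.078, 0.997, -0.0, 0.0]
wrist_force: [0.0, 0.4, 0.0]
finger_gap: 0.7
```

Run:
```python
from h import *
print(where())
```

```text
{'t': 2.875, 'rx': np.float64(-175.03089381636), 'ry': np.float64(0.1337698556357493), 'z': np.float64(62.88460200042284), 'F': [np.float64(-0.01713295837409946), np.float64(0.3912183152262301), np.float64(0.013573343708191007)], 'yaw': array([-0.    ,  0.0004,  0.0003]), 'gap': 0.7283809276765453}
```

Request:
apply_moves([
  [[-3,0,1,0,0,0],[-6,0,1,0,0,0],[-8,0,1,0,0,0],[-10,0,1,0,0,0],[-12,0,1,0,0,0],[-14,0,1,0,0,0],[-16,0,1,0,0,0],[-18,0,1,0,0,0],[-20,0,1,0,0,0],[-22,0,1,0,0,0],[-24,0,1,0,0,0],[-26,0,1,0,0,0]],
])

```text
time_s: 4.38
position: [483.4, 12.0, 61.7]
tcp_rot: [0.078, 0.997, -0.0, -0.0]
wrist_force: [-2.2, 0.1, -1.2]
finger_gap: 0.1
```

Run:
```python
from h import *
print(where())
```

```text
{'t': 4.375, 'rx': np.float64(-149.17434795278237), 'ry': np.float64(0.1735173824682719), 'z': np.float64(61.654387373163495), 'F': [np.float64(-2.2110982842646956), np.float64(-0.2839801402933417), np.float64(-1.150635955575243)], 'yaw': array([-0.    , -0.0001,  0.0004]), 'gap': 0.0983277896912925}
```

Contact is made, at about 2.2 N. I'll keep pushing.

Request:
apply_moves([
  [[-3,0,0,0,0,0],[-6,0,0,0,0,0],[-9,0,0,0,0,0],[-12,0,0,0,0,0],[-15,0,0,0,0,0],[-18,0,0,0,0,0],[-21,0,0,0,0,0],[-24,0,0,0,0,0],[-27,0,0,0,0,0],[-30,0,0,0,0,0],[-33,0,0,0,0,0],[-36,0,0,0,0,0]],
])

```text
time_s: 5.88
position: [519.1, 6.3, 61.7]
tcp_rot: [0.078, 0.997, -0.0, 0.0]
wrist_force: [-1.3, 1.2, -0.8]
finger_gap: 0.5
```

Run:
```python
from h import *
print(where()); snap('top','t2.png'); snap('scene','s2.png')
d=load('s2'); cv2.imwrite('pics/s2z.png',cv2.resize(d['frame'][175:275,220:420],(800,400),interpolation=cv2.INTER_CUBIC)[...,::-1])
```

```text
{'t': 5.875, 'rx': np.float64(-113.05986967231907), 'ry': np.float64(0.21077188054489795), 'z': np.float64(61.716652611928225), 'F': [np.float64(-1.5018523958293108), np.float64(0.9587178307808316), np.float64(-0.8190379364319927)], 'yaw': array([-0.    ,  0.    ,  0.0004]), 'gap': 0.5320170817502459}
```

View pics/s2z.png

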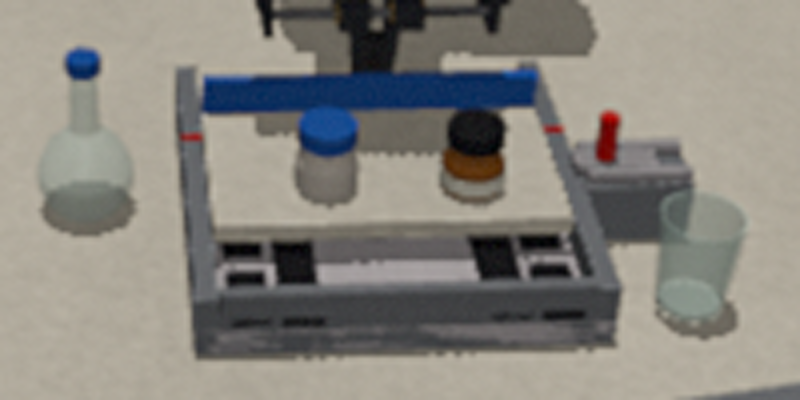

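The board has advanced, both jars are upright, and the strip in the zoom runs from column 205 to 537. I'll slow down for the last part.

Request:
apply_moves([
  [[-2,0,0,0,0,0],[-4,0,0,0,0,0],[-6,0,0,0,0,0],[-8,0,0,0,0,0],[-10,0,0,0,0,0],[-12,0,0,0,0,0],[-14,0,0,0,0,0],[-16,0,0,0,0,0],[-17.5,0,0,0,0,0],[-19,0,0,0,0,0],[-20.5,0,0,0,0,0],[-22,0,0,0,0,0]],
])

```text
time_s: 7.48
position: [540.7, 2.9, 61.7]
tcp_rot: [0.078, 0.997, 0.0, -0.0]
wrist_force: [-1.0, 0.5, -0.0]
finger_gap: 0.5
```

Run:
```python
from h import *
print(where())
```

```text
{'t': 7.475, 'rx': np.float64(-91.19172013864333), 'ry': np.float64(0.19978293182901033), 'z': np.float64(61.67908936500615), 'F': [np.float64(-1.0341227286971464), np.float64(0.338517602074635), np.float64(-0.0013380357232644635)], 'yaw': array([ 0.    , -0.0001,  0.0003]), 'gap': 0.532467296050008}
```

Request:
apply_moves([
  [[-1,0,0,0,0,0],[-2,0,0,0,0,0],[-3,0,0,0,0,0],[-4,0,0,0,0,0]],
])

```text
time_s: 7.98
position: [544.6, 2.3, 61.8]
tcp_rot: [0.078, 0.997, -0.0, -0.0]
wrist_force: [-1.9, 0.1, 0.7]
finger_gap: 0.4
```

Run:
```python
from h import *
print(where()); snap('scene','s3.png')
d=load('s3'); cv2.imwrite('pics/s3z.png',cv2.resize(d['frame'][175:275,220:420],(800,400),interpolation=cv2.INTER_CUBIC)[...,::-1])
```

```text
{'t': 7.975, 'rx': np.float64(-87.2207390673474), 'ry': np.float64(0.19195508613828416), 'z': np.float64(61.75001001674631), 'F': [np.float64(-1.9073511935596223), np.float64(-0.1931715567975951), np.float64(0.698956595659052)], 'yaw': array([-0.    , -0.0001,  0.0004]), 'gap': 0.39689779051477503}
```

View pics/s3z.png

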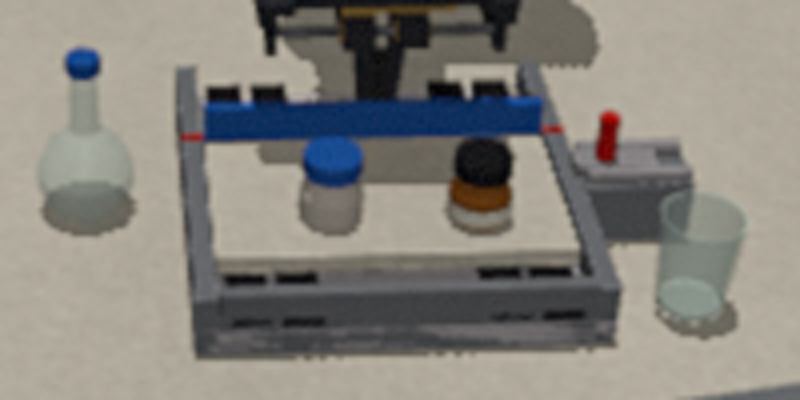

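The board is almost home but still riding high on the rails. I'll go on in small steps.

Request:
apply_moves([
  [[-1,0,0,0,0,0],[-2,0,0,0,0,0],[-3,0,0,0,0,0]],
])

```text
time_s: 8.4
position: [547.6, 1.8, 61.7]
tcp_rot: [0.078, 0.997, 0.0, -0.0]
wrist_force: [-1.1, 0.4, 0.6]
finger_gap: 0.7
```

Run:
```python
from h import *
print(where()); snap('scene','s4.png')
d=load('s4'); cv2.imwrite('pics/s4z.png',cv2.resize(d['frame'][175:275,220:420],(800,400),interpolation=cv2.INTER_CUBIC)[...,::-1])
```

```text
{'t': 8.4, 'rx': np.float64(-84.2196382584223), 'ry': np.float64(0.19812835205601861), 'z': np.float64(61.728852980047186), 'F': [np.float64(-1.2001744978533446), np.float64(0.25611610100501137), np.float64(0.6057059002155158)], 'yaw': array([ 0.    , -0.    ,  0.0003]), 'gap': 0.6823496609651535}
```

View pics/s4z.png

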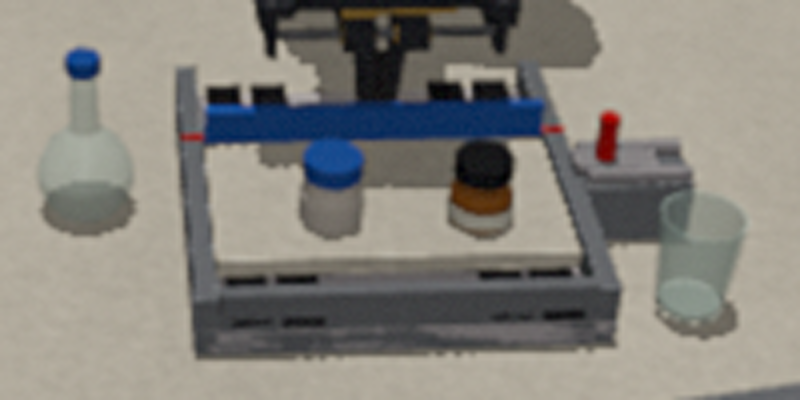

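Request:
apply_moves([
  [[-1,0,0,0,0,0],[-2,0,0,0,0,0],[-3,0,0,0,0,0]],
])

```text
time_s: 8.82
position: [549.1, 1.6, 61.4]
tcp_rot: [0.078, 0.997, 0.0, -0.002]
wrist_force: [-11.4, 1.3, 5.4]
finger_gap: 0.4
```

Run:
```python
from h import *
print(where()); snap('scene','s5.png')
d=load('s5'); cv2.imwrite('pics/s5z.png',cv2.resize(d['frame'][175:275,220:420],(800,400),interpolation=cv2.INTER_CUBIC)[...,::-1])
```

```text
{'t': 8.825, 'rx': np.float64(-82.67771704582421), 'ry': np.float64(0.26326568333206773), 'z': np.float64(61.41459140350856), 'F': [np.float64(-11.482546014578164), np.float64(-0.504777730033027), np.float64(5.430373397804557)], 'yaw': array([-0.    , -0.0042,  0.0006]), 'gap': 0.3776512657505642}
```

View pics/s5z.png

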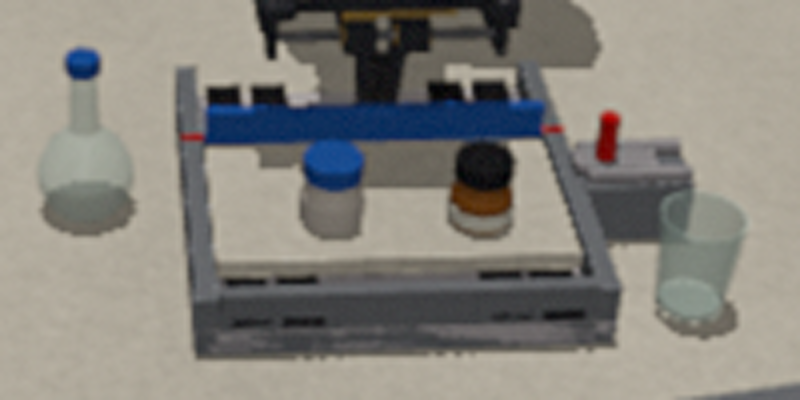

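The force jumped to 11 N, so the feet are against the notch walls. I'll back off, rise and verify the drop.

Request:
apply_moves([
  [[5,0,0,0,0,0],[12,0,0,0,0,0],[22,0,0,0,0,0],[35,0,-15,0,0,0],[45,0,-50,0,0,0],[50,0,-90,0,0,0],[50,0,-110,0,0,0],[50,0,-110,0,0,0]],
])

```text
time_s: 9.88
position: [501.3, 9.1, 172.8]
tcp_rot: [0.078, 0.997, -0.0, 0.002]
wrist_force: [-0.2, 0.2, -0.6]
finger_gap: 0.3
```

Run:
```python
from h import *
print(where()); snap('scene','s6.png'); snap('top','t6.png')
d=load('s6'); cv2.imwrite('pics/s6z.png',cv2.resize(d['frame'][175:275,220:420],(800,400),interpolation=cv2.INTER_CUBIC)[...,::-1])
t=load('t6'); cv2.imwrite('pics/t6z.png',cv2.resize(t['frame'][135:280,140:340],(800,580),interpolation=cv2.INTER_CUBIC)[...,::-1])
o,x,y,L=rackframe()
def box(d,roi):
    im=d['frame'].astype(int); r,g,b=im[...,0],im[...,1],im[...,2]
    m=((b>r+50)&(b>90)).astype(np.uint8); k=np.zeros_like(m); k[roi]=1; m*=k
    n,l,s,c=cv2.connectedComponentsWithStats(m); i=1+np.argmax(s[1:,4]); pts=np.argwhere(l==i)[:,::-1].astype(np.float32)
    return cv2.boxPoints(cv2.minAreaRect(pts)),s[i]
print('scene strip',box(d,np.s_[185:230,255:380]))
for bx,h in [((-75-10+10,),0)]:pass
for z0 in (22,30):
  for bxx in (0,3):
    print('pred z0',z0,'x',bxx,[np.round(proj(d,[*(o+(bxx+dx)*x+s*125*y),z0+h]),1) for dx,h in ((-75,52),(-65,52),(-65,24)) for s in (1,-1)])
print('top strip',box(t,np.s_[190:270,170:290]))
for z0 in (22,30): print(z0,[np.round(proj(t,[*(o+(dx)*x+s*125*y),z0+52]),1) for dx in (-75,-65) for s in (1,-1)])
```

```text
{'t': 9.875, 'rx': np.float64(-131.04514686362032), 'ry': np.float64(0.1855352400993305), 'z': np.float64(172.77561627772624), 'F': [np.float64(-0.28404780490345133), np.float64(0.20308045111777706), np.float64(-0.5630379245620702)], 'yaw': array([-0.0002,  0.0031,  0.0004]), 'gap': 0.2921333976249728}
scene strip (array([[271.8667 , 201.00226],
       [354.9936 , 199.61682],
       [355.3521 , 221.1275 ],
       [272.22522, 222.51294]], dtype=float32), array([272, 200,  84,  23, 774], dtype=int32))
pred z0 22 x 0 [array([356.1, 198.9]), array([271.5, 200.6]), array([356.7, 200.7]), array([271.7, 202.5]), array([355.7, 208.6]), array([271.6, 210.5])]
pred z0 22 x 3 [array([356.3, 199.4]), array([271.5, 201.2]), array([357. , 201.2]), array([271.7, 203. ]), array([355.9, 209.2]), array([271.6, 211. ])]
pred z0 30 x 0 [array([356.4, 196.6]), array([271.5, 198.3]), array([357. , 198.4]), array([271.7, 200.1]), array([356. , 206.4]), array([271.6, 208.2])]
pred z0 30 x 3 [array([356.6, 197.1]), array([271.6, 198.8]), array([357.3, 198.9]), array([271.8, 200.7]), array([356.2, 206.9]), array([271.7, 208.8])]
top strip (array([[254.59998, 225.79999],
       [255.12   , 222.15997],
       [283.26   , 226.17996],
       [282.74   , 229.81998]], dtype=float32), array([255, 223,  29,   7,  89], dtype=int32))
22 [array([181.1, 217.2]), array([281.9, 231.1]), array([181.9, 213.2]), array([282.5, 227.1])]
30 [array([180.2, 216.8]), array([281.8, 230.8]), array([181. , 212.8]), array([282.4, 226.7])]
```

View pics/s6z.png

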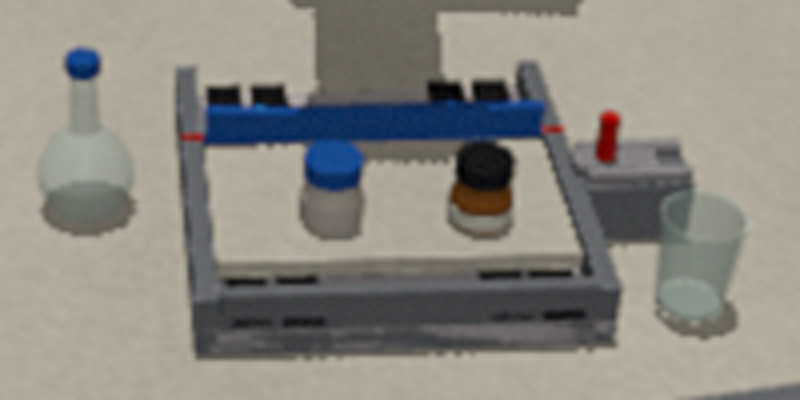

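View pics/t6z.png

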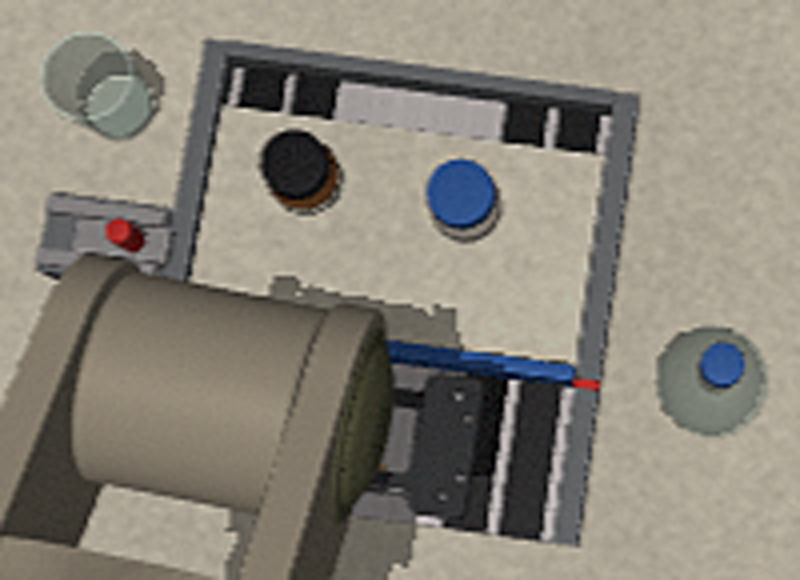

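The scene strip edge (row about 200–201) matches the dropped height, with x about +2 to +3 mm. The riding height would put it at 198.5. The top view agrees, and the jars are upright and the bolt still drawn back. Next is the post, at rack (-20, 160).

Run:
```python
from h import *
print(where(),plan(-20,212,172),plan(-20,212,72))
```

```text
{'t': 9.975, 'rx': np.float64(-131.80872563272854), 'ry': np.float64(0.1996670988289139), 'z': np.float64(170.8401217773638), 'F': [np.float64(-0.0623304617805502), np.float64(-0.5737257093714133), np.float64(0.2384122904653741)], 'yaw': array([ 0.0001, -0.0011,  0.0003]), 'gap': 0.7239797312954368} (array([-111.9,  211.8,   -1.3]), array([ 0.0001, -0.0011,  0.0003]), array([644.15214037, 200.9569714 , 172.        ])) (array([-112. ,  211.8,   98.7]), array([ 0.0001, -0.0011,  0.0003]), array([644.15214037, 200.9569714 ,  72.        ]))
```

Request:
apply_moves([
  [[0,15,0,0,0,0],[-10,50,0,0,0,0],[-30,90,0,0,0,0],[-55,130,0,0,0,0],[-80,165,0,0,0,0],[-100,195,0,0,0,0],[-112,212,0,0,0,0],[-112,212,10,0,0,0],[-112,212,30,0,0,0],[-112,212,40,0,0,0],[-112,212,40,0,0,0]],
])

```text
time_s: 11.35
position: [644.2, 200.8, 130.8]
tcp_rot: [0.078, 0.997, -0.0, -0.001]
wrist_force: [0.3, 0.8, 0.6]
finger_gap: 0.5
```

Run:
```python
from h import *
print(where(),plan(-20,212,72)); snap('scene','s7.png'); snap('wrist','w7.png')
d=load('s7'); cv2.imwrite('pics/s7z.png',cv2.resize(d['frame'][125:275,220:420],(800,600),interpolation=cv2.INTER_CUBIC)[...,::-1])
```

```text
{'t': 11.35, 'rx': np.float64(-19.929404390664335), 'ry': np.float64(211.84295087889126), 'z': np.float64(130.81726297777954), 'F': [np.float64(0.1260361490896248), np.float64(0.8057496965057058), np.float64(0.6201961087453669)], 'yaw': array([-0.0006, -0.0018,  0.    ]), 'gap': 0.4924920011748662} (array([-0. ,  0.2, 58.8]), array([-0.0006, -0.0018,  0.    ]), array([644.15214037, 200.9569714 ,  72.        ]))
```

View pics/s7z.png

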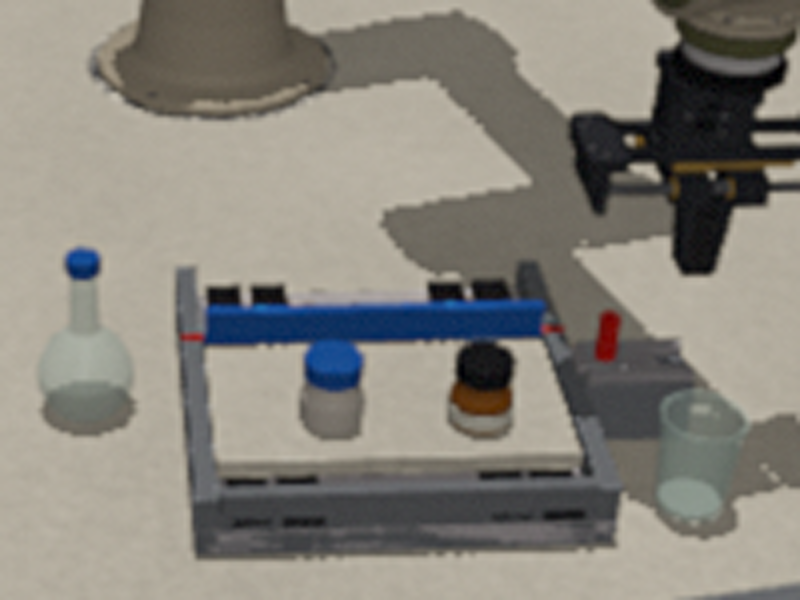

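View pics/w7.png

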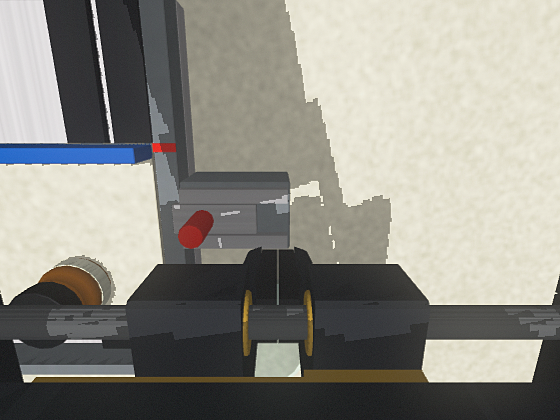

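The hand is beside the post and above it; in the wrist view the post top is at (193,236). The line of push is clear.

Request:
apply_moves([
  [[0,0,15,0,0,0],[0,0,35,0,0,0],[0,0,52,0,0,0],[0,0,58,0,0,0],[0,-4,58,0,0,0],[0,-9,58,0,0,0],[0,-14,58,0,0,0],[0,-18,58,0,0,0],[0,-18,58,0,0,0]],
])

```text
time_s: 12.58
position: [642.1, 183.0, 73.9]
tcp_rot: [0.079, 0.997, 0.0, 0.0]
wrist_force: [0.6, 0.6, -0.8]
finger_gap: 0.7
```

Run:
```python
from h import *
print(where()); snap('scene','s8.png')
d=load('s8'); cv2.imwrite('pics/s8z.png',cv2.resize(d['frame'][125:275,220:420],(800,600),interpolation=cv2.INTER_CUBIC)[...,::-1])
```

```text
{'t': 12.575, 'rx': np.float64(-19.21219810772484), 'ry': np.float64(193.89481099593695), 'z': np.float64(73.91396351162642), 'F': [np.float64(0.5390245455353873), np.float64(0.6438306051050425), np.float64(-0.7512725334393578)], 'yaw': array([ 0.    ,  0.0002, -0.0001]), 'gap': 0.6593530282701691}
```

View pics/s8z.png

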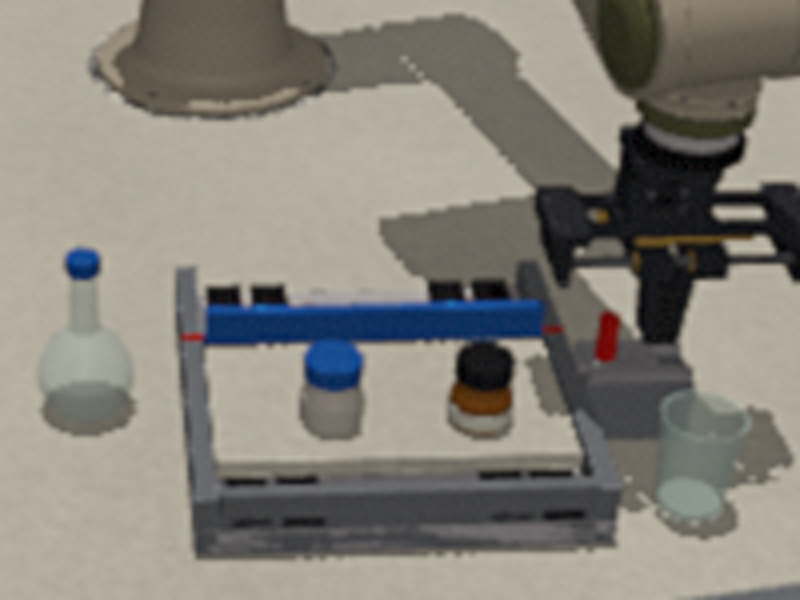

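The finger stands right of the post with about 15 mm of gap. Pushing in -y now.

Request:
apply_moves([
  [[0,-3,1,0,0,0],[0,-6,1,0,0,0],[0,-9,1,0,0,0],[0,-11,1,0,0,0],[0,-13,1,0,0,0],[0,-15,1,0,0,0],[0,-17,1,0,0,0],[0,-20,1,0,0,0],[0,-23,1,0,0,0],[0,-26,1,0,0,0],[0,-29,1,0,0,0],[0,-32,1,0,0,0]],
])

```text
time_s: 14.12
position: [637.0, 151.5, 72.7]
tcp_rot: [0.078, 0.997, -0.0, -0.0]
wrist_force: [0.8, 1.5, -0.4]
finger_gap: 1.0
```

Run:
```python
from h import *
print(where()); snap('scene','s9.png')
d=load('s9'); cv2.imwrite('pics/s9z.png',cv2.resize(d['frame'][125:275,220:420],(800,600),interpolation=cv2.INTER_CUBIC)[...,::-1])
```

```text
{'t': 14.125, 'rx': np.float64(-19.332125365118745), 'ry': np.float64(162.00788243417134), 'z': np.float64(72.71069672443501), 'F': [np.float64(0.5599320581804814), np.float64(1.6011753599056349), np.float64(-0.4028183310339806)], 'yaw': array([-0.    , -0.    ,  0.0003]), 'gap': 0.9802610551187507}
```

View pics/s9z.png

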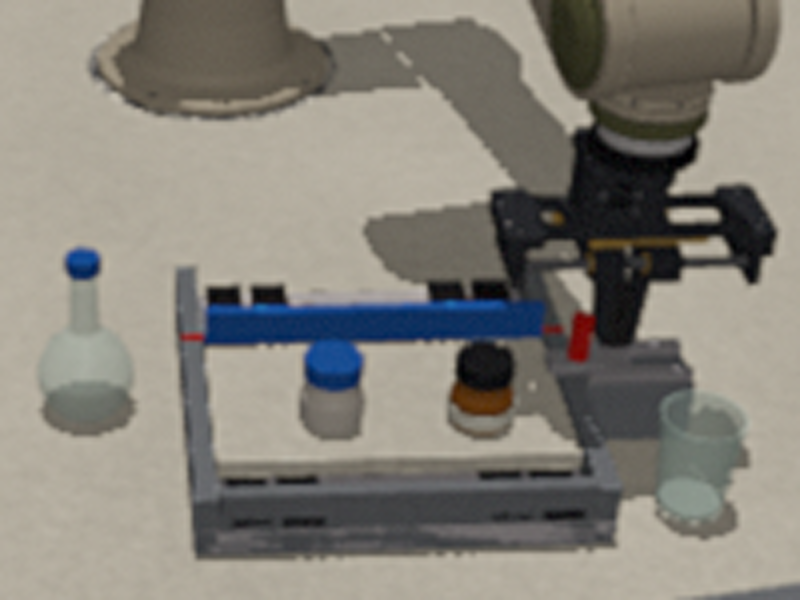

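The bolt is sliding at about 1.6 N, with roughly 20 mm to go.

Request:
apply_moves([
  [[0,-2,0,0,0,0],[0,-4,0,0,0,0],[0,-6,0,0,0,0],[0,-8,0,0,0,0],[0,-10,0,0,0,0],[0,-12,0,0,0,0],[0,-14,0,0,0,0],[0,-15,0,0,0,0],[0,-16,0,0,0,0]],
])

```text
time_s: 15.3
position: [634.5, 135.8, 72.7]
tcp_rot: [0.078, 0.997, -0.0, 0.0]
wrist_force: [-0.0, 1.9, 0.3]
finger_gap: 0.5
```

Run:
```python
from h import *
print(where())
```

```text
{'t': 15.3, 'rx': np.float64(-19.310117397843467), 'ry': np.float64(146.1594697887064), 'z': np.float64(72.73396606102314), 'F': [np.float64(-0.3324721611802254), np.float64(1.8487333570992532), np.float64(0.3376681494197908)], 'yaw': array([-0.    ,  0.    ,  0.0003]), 'gap': 0.5088233050181121}
```

Request:
apply_moves([
  [[0,-1,0,0,0,0],[0,-2,0,0,0,0],[0,-3,0,0,0,0],[0,-4,0,0,0,0]],
])

```text
time_s: 15.8
position: [633.9, 131.9, 72.7]
tcp_rot: [0.078, 0.997, -0.0, -0.0]
wrist_force: [0.6, 1.3, -0.1]
finger_gap: 0.5
```

Run:
```python
from h import *
print(where())
```

```text
{'t': 15.8, 'rx': np.float64(-19.321909311822044), 'ry': np.float64(142.15533112721576), 'z': np.float64(72.7303743401708), 'F': [np.float64(0.42980818111176716), np.float64(1.3675890254781007), np.float64(-0.07559048996736392)], 'yaw': array([-0.    , -0.    ,  0.0004]), 'gap': 0.5190263768743695}
```

Request:
apply_moves([
  [[0,-1,0,0,0,0],[0,-2,0,0,0,0],[0,-3,0,0,0,0]],
])

```text
time_s: 16.18
position: [633.6, 130.4, 72.8]
tcp_rot: [0.078, 0.997, 0.001, 0.0]
wrist_force: [3.3, 11.8, -0.6]
finger_gap: 0.2
```

Run:
```python
from h import *
print(where())
```

```text
{'t': 16.175, 'rx': np.float64(-19.34666376776063), 'ry': np.float64(140.6832074236029), 'z': np.float64(72.82299808207627), 'F': [np.float64(1.3675485745677027), np.float64(12.21373985911128), np.float64(-0.6466887690987789)], 'yaw': array([0.0028, 0.0007, 0.0005]), 'gap': 0.16302929455070228}
```

The force rose to 12 N, which is the bolt's end stop. I'll retreat outward, up and away, then check.

Request:
apply_moves([
  [[0,6,0,0,0,0],[0,20,0,0,0,0],[0,40,0,0,0,0],[0,55,-15,0,0,0],[0,60,-60,0,0,0],[10,65,-110,0,0,0],[50,90,-150,0,0,0],[100,130,-165,0,0,0],[150,170,-165,0,0,0],[200,210,-165,0,0,0],[240,240,-165,0,0,0],[240,240,-165,0,0,0]],
])

```text
time_s: 17.68
position: [431.0, 406.7, 238.1]
tcp_rot: [0.076, 0.997, 0.0, -0.0]
wrist_force: [-0.2, -0.2, -0.1]
finger_gap: 0.6
```

Run:
```python
from h import *
print(where()); snap('scene','s10.png'); snap('top','t10.png')
d=load('s10'); cv2.imwrite('pics/s10z.png',cv2.resize(d['frame'][175:275,220:420],(800,400),interpolation=cv2.INTER_CUBIC)[...,::-1])
t=load('t10'); cv2.imwrite('pics/t10z.png',cv2.resize(t['frame'][135:280,140:340],(800,580),interpolation=cv2.INTER_CUBIC)[...,::-1])
o,x,y,L=rackframe()
im=t['frame'].astype(int); r,g,b=im[...,0],im[...,1],im[...,2]
n,l,s,c=cv2.connectedComponentsWithStats(((r>120)&(g<80)&(b<80)).astype(np.uint8))
for i in range(1,n):
  if 140<c[i][0]<300 and 130<c[i][1]<280 and s[i][4]>2: p=onz(t,*c[i],93)[:2]-o; print(c[i],s[i][4],'as knob rack',p@x,p@y)
m=((b>r+50)&(b>100)).astype(np.uint8); m[:205]=0;m[:,:170]=0;m[:,290:]=0;m[250:]=0
n,l,s,c=cv2.connectedComponentsWithStats(m);i=1+np.argmax(s[1:,4])
for q in cv2.boxPoints(cv2.minAreaRect(np.argwhere(l==i)[:,::-1].astype(np.float32))): p=onz(t,*q,74)[:2]-o; print('strip',p@x,p@y)
```

```text
{'t': 17.675, 'rx': np.float64(-262.71832245433353), 'ry': np.float64(381.8366519692051), 'z': np.float64(238.0608285288304), 'F': [np.float64(-0.16726192667401313), np.float64(-0.27030642451757403), np.float64(-0.12360166824935881)], 'yaw': array([ 0.0004, -0.    ,  0.0059]), 'gap': 0.6358173245233699}
[185.27586207 194.4137931 ] 29 as knob rack -20.387591527675088 119.71296814353713
[179.92857143 216.14285714] 14 as knob rack -74.66275358728288 122.83628813730105
[286.46153846 230.76923077] 13 as knob rack -74.49958997978449 -136.45597309840673
strip -71.82796641930643 121.96515260801247
strip -62.60393681009251 122.40918817351253
strip -62.29793675583767 -126.60895057965502
strip -71.45273721799838 -126.65938120075293
```

View pics/s10z.png

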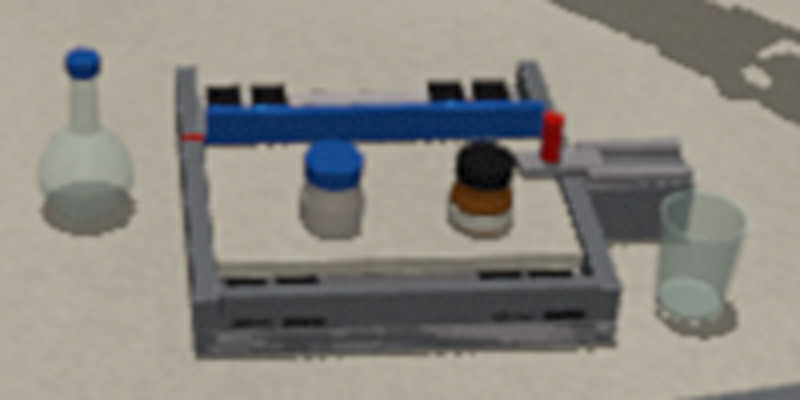

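View pics/t10z.png

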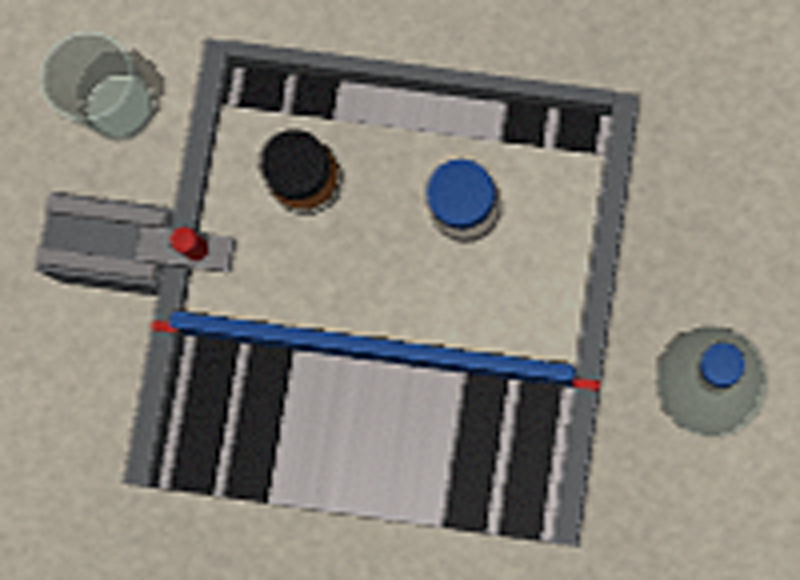

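The post is now at rack y = 119.7 mm, a bolt travel of about 45 mm, and the bar lies over the board. The strip's near face is at -71.6 mm, so the board is about +3 mm from home. The jars are upright, the bystanders haven't moved and the hand is clear, so I'm handing in.

```bash
python3 -c "
from bench import bot
print(bot.close_job())"
```

```text
the job is handed in; nothing more can be done
None
```

I pushed the board home and slid the bolt fully across, then handed the job in at about 18 s of the 48 s allowed. The hand-in reported no verdict.

- **Board:** I pushed its blue strip with the shut fingertips at about 1–2 N. The force then rose to about 11 N as the feet met the notch walls. The scene view put the board at the dropped height, about 22 mm.
- **Position along the rails:** the last top view puts the board about 3 mm beyond home. That is at the far end of the notch play and within the 7 mm tolerance.
- **Bolt:** I pushed the red post at about 1.5–2 N until it reached the end stop, at about 12 N. The post was last measured at rack y = 119.7 mm, a travel of about 45 mm, and the top view shows the bar lying over the board's edge.
- **Everything else:** in the last pictures the jars stand upright on the board, and the flask and beaker are where they started. The hand ended clear, at z = 238 mm with about 0 N on the wrist. I did not measure the bottles again, but the arm never went near them.

No check failed or disagreed.

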